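Reset the spray-gun air valve

TASK

Set the air supply for the glaze spray gun: screw the valve with the red wheel shut (clockwise seen from above) all the way to its stop, then open it again by exactly two full turns. Finish while still gripping its black handle, keeping it still at that setting so that I can tighten the lock nut; do not let go. Leave the blue-wheeled valve alone and do not disturb the teapot, cup, jar and pincers on the bench.

Things in the scene. Friction and masses are not known exactly. Their poses are not given: they have to be found in the camera images.
- air_valve (a joint): opening of the red wheel about its upright axis, rad: 0 = shut on its hard stop; grows counter-clockwise seen from above and counts on over several turns (two turns = 12.57; far stop at four turns). At the start about a quarter turn to one and a half turns open. Turning takes about 0.12 N m (2 to 3 N at the handle); it stays where it is left.
- air_valve_axis (a point): point on the fixed upright axis of the red wheel, level with the middle of its black handle (115 mm above the table). The wheel is a red ring of 12 mm round bar, 122 mm across outside, with three spokes and a hub; its top face lies 86 mm above the table (steel stem end at the hub: 89 mm).
- air_valve_base: the fixed stand of the red valve: brass body on a steel plate 110 x 80 mm with a copper pipe along its x axis, reaching 102 mm to its -x side and 117 mm to its +x side, and a small gauge 86 mm to its +x side; all below 78 mm. Origin on the table, on the wheel's axis.
- air_valve_handle (a point): middle of the black handle of the red wheel: an upright plain round sleeve, 20 mm in diameter, 50 mm tall (from 87 to 137 mm above the table), standing on the ring 55 mm from the wheel's axis. The point moves round with the wheel. The sleeve revolves freely on its own axis, so it can be carried round in a circle without turning the hand.
- air_valve_grip: the black sleeve itself; origin at the centre of its underside, z up; its own yaw is free and means nothing.
- water_valve_handle (a point): middle of the black handle of the other, blue-wheeled valve, of the same build as the red one (handle 55 mm from its axis, 87 to 137 mm above the table); to be left alone.
- teapot: white and blue teapot without lid, 116 mm across, 104 mm high, spout and handle reaching about 100 mm to its +y and -y sides; origin at the centre of its underside; beyond the valves as seen from the robot.
- cup: pale green cup, 80 mm across, 100 mm high; origin at the centre of its underside; on the robot's left.
- jar: low white jar, 68 mm across, 36 mm high; origin at the centre of its underside; between the two valves.
- pincers: dark steel pincers lying flat, about 190 mm long, 60 mm wide, 16 mm high; origin on the underside near the middle; on the robot's right.
Not all that is in view belongs to the job. What is shaped like the air_valve_base but pink is not meant.

How it is judged (in metres and radians):
On the way:
1. the red wheel is shut on its stop (value of joint air_valve below 0.06 rad), for 0.2 s.
At the end, for the whole second after the job is handed in: After having been shut on its stop (within 0.06 rad), the red wheel stands two turns open (12.57 rad, within 0.2 rad), at rest, and the fingers still hold its black handle (more than 5 N of contact) (value of joint air_valve between 12.366 and 12.766 rad and velocity of joint air_valve between -0.05 and 0.05 rad/s and contact force between the fingers and air_valve_grip above 5 N); the arm keeps its last pose, push and grip.
It fails at once if the blue-wheeled valve is turned (its handle moves more than 10 mm) (distance of water_valve_handle from where it was at the start of the episode above 0.01 m).
It fails at once if the teapot, cup or jar is moved more than 30 mm or tipped, or the pincers moved more than 30 mm (distance of any of teapot, cup, jar, pincers from where it was at the start of the episode above 0.03 m or angle between any of teapot, cup, jar's own z axis and vertical above 0.35 rad).
It also fails if it takes over 64 s, if anything falls off the work surface, if the arm or the gripper's body presses on something with over 40 N, if the wrist force passes 120 N, or if a joint passes its speed limit or range.

ROBOT

A 6-joint arm with a two-finger parallel gripper is mounted at the origin on the work surface. World frame = base frame: x ahead of the robot, y to its left, z up, the work surface at z = 0. Lengths are in m, angles in degrees, forces in N, time in s.
With the tool pointing down it reaches from about 0.375 to 0.9 m from the base axis. Payload 3.1 kg.
Tool frame: the origin (TCP) lies between the finger pads; the fingertips stand 22 mm ahead of it and the grasp point (between the pads) lies 3 mm ahead of it; z points along the fingers, y is the line along which they close (so a half turn about z gives the same grasp; the last joint's range is limited). The gripper opens to 87 mm and grips with 3 to 60 N. Pads are 19 mm wide; open, the fingers measure 117 mm over their backs; the gripper's body (75 mm by 190 mm) begins 51 mm behind the grasp point.
Start: joints at [-80.3, 30.224, 82.088, -0, 67.689, -10.227], TCP at [0.213, -0.588, 0.245] pointing down, gripper open.
Joint ranges: [-176.69, 176.69], [-43.24, 126.21], [12.49, 139.97], [-82, 262], [0, 151.66], [-163.58, 163.58]. Speed limits (degrees/s): [159.86, 159.86, 180, 180, 180, 180].

INTERFACE

Orientations are given as a 3x3 rotation matrix whose columns are the frame's x, y, z axes.
In Python, from rig import bot, capture, search_frame, outline_of, spot_point gives the robot as it stands.
- The arm moves only by the tool jog_arm, never from a script. Its argument "rows" is text: rows parted by semicolons, each of 7 numbers parted by spaces: the opening, from 0 (shut) to 1 (fully open), then the shift along the tool's x, y, z as a fraction of full scale, then the turn, a rotation vector about the tool's x, y, z as a fraction of full scale. A call has 1 to 20 rows; each row is the pose to reach, as a shift and turn from the pose commanded when the call began, along the tool's axes at that moment; what a row does not reach only later rows make up. Full scale, the value 1, is 0.5 m for a shift and pi/4 rad for a turn. A row lasts 1/12 s, in which the tool goes at most 41.7 mm and 7.16 degrees, less where a joint would pass 70% of its speed; a pose out of reach is approached as far as the arm can. A call with a number of a shift or a turn outside -1 to 1 is refused whole. A call with a gripper value outside its range is refused whole. The fingers move at their own pace and stop on an object; the grip force is fixed at half the most. Time passes only in rows, so rows that repeat a pose let the fingers close. It gives the time, the measured TCP pose, the force, the opening and the grip force at its end, in the units of the state.
- bot.read_state(): the state, without advancing time (a new reading comes with each control period).
- capture(name): name is "scene" or "top" or "wrist"; returns a dict with "pixels" (420x560x3 uint8, red, green, blue), "fx", "fy", "cx", "cy" (pixels), "R" (3x3) and "t" (3): a world point X has camera coordinates R X + t; the wrist camera has in their place "mount" (4x4, takes a point from camera to tool coordinates, whose origin is the TCP and whose axes are the flange's). Camera axes: x right, y down, z forward; pixel columns grow to the right and rows downward; lengths in m; the calibration is good to about 2 mm. A picture is of the moment at which its call begins: read the wrist's pose just before it. There is no depth.
- bot.hand_in(): hands the job in; it is judged then, once.
Trained networks look in a picture, given as the dict that the camera call returned (one of the last four; its "shot" number tells which), for a name from the list of things; names that differ only in an ending like _2 or _b are one class to them, and where a whole thing is asked for, a point or a joint stands for the part that bears it (a point fixed in the world has none). Each returns a list of dicts, best first, with "conf" (0 to 1); they miss things now and then, are a little off and sometimes report something else, mostly with a low value. They report only what shows in the picture. A call takes as long as a camera call. They do not tell look-alikes from the thing itself.
- search_frame(label, picture): "point" ([x, y, z] in m, in world coordinates, good to about 4 mm: the middle of the surface that is visible of it).
- outline_of(label, picture): "region" (420x560 bool, what is visible of it).
- spot_point(label, picture): "point" ([x, y, z] in m, in world coordinates, good to about 4 mm: a listed point, or the origin of a listed thing).
The state is a dict: "time_s": time; "joint_positions": joint angles; "qvel": joint speeds; "tau": joint torques, N m; "position": TCP position; "tcp_rot": TCP orientation; "force": force on the tool from outside, world axes, zero at the start; "moment": the same for the moment, N m; "opening": opening from 0.0 (shut) to 1.0 (fully open); "grasp_force": force on a finger pad.
Only numpy, scipy, OpenCV 4.12 (cv2) and the standard library are available. Lean on these libraries where they do the work, as an engineer would, in place of code of your own. Each camera call takes 0.05 s, during which the arm holds its last target. There are 200 camera calls.

## Working session

There is one attempt and no reset: what is moved stays moved. The work goes in short steps, Python scripts to look and compute and a tool call to move; the robot and the scene stay as the last step left them, time stands still between calls to the robot, and variables do not carry over. Pictures are saved under pics/ and viewed, at most 10 in all, crops included, and the job is handed in when it is done.

Besides the shell and the picture viewer there is one more tool, called after "Emit:" by a JSON object that holds its "name" and its "arguments". jog_arm: Moves the arm, as the interface text tells. Its arguments: {"type":"object","properties":{"rows":{"type":"string"}},"required":["rows"]}

```bash
mkdir -p pics
cat > h.py <<'E'
from rig import bot, capture, search_frame, outline_of, spot_point
import numpy as np, cv2
np.set_printoptions(precision=4,suppress=True)
def save(c,n): cv2.imwrite(f'pics/{n}.png',c['pixels'][:,:,::-1])
E
python3 - <<'E'
from h import *
s=bot.read_state(); print(s['time_s'],s['position'],s['tcp_rot'],s['opening'])
for n in('top','scene'):
    c=capture(n); save(c,n)
    for l in('air_valve_axis','air_valve_handle','air_valve_base','water_valve_handle','teapot','cup','jar','pincers'):
        print(n,l,[(np.round(d['point'],3).tolist(),round(d['conf'],2)) for d in spot_point(l,c)[:3]])
E
```

```text
0.0 [ 0.2129 -0.5869  0.2436] [[ 0.9401  0.3409 -0.0004]
 [ 0.3409 -0.9401  0.0021]
 [ 0.0004 -0.0021 -1.    ]] 0.9961356768831292
top air_valve_axis [([0.507, 0.124, 0.116], 0.93), ([0.742, -0.282, 0.118], 0.6)]
top air_valve_handle [([0.796, -0.286, 0.117], 0.65), ([0.561, 0.138, 0.118], 0.64)]
top air_valve_base [([0.503, 0.127, -0.004], 0.75), ([0.74, -0.282, -0.001], 0.56)]
top water_valve_handle [([0.425, -0.218, 0.12], 0.71)]
top teapot [([0.789, 0.04, -0.002], 0.61)]
top cup [([0.552, 0.45, 0.001], 0.57)]
top jar [([0.434, -0.005, 0.002], 0.78), ([0.551, 0.45, 0.002], 0.52)]
top pincers [([0.516, -0.438, -0.0], 0.55)]
scene air_valve_axis [([0.745, -0.28, 0.112], 0.87), ([0.505, 0.128, 0.114], 0.66)]
scene air_valve_handle [([0.563, 0.141, 0.112], 0.79), ([0.797, -0.294, 0.11], 0.79)]
scene air_valve_base [([0.506, 0.124, 0.002], 0.96), ([0.742, -0.282, -0.003], 0.9), ([0.425, -0.214, 0.112], 0.71)]
scene water_valve_handle [([0.426, -0.215, 0.111], 0.76)]
scene teapot [([0.79, 0.04, -0.001], 0.61)]
scene cup [([0.552, 0.45, 0.0], 0.56)]
scene jar [([0.434, -0.004, 0.0], 0.79)]
scene pincers [([0.512, -0.439, -0.003], 0.6)]
```

```bash
python3 -c "
import cv2,numpy as np
a=cv2.imread('pics/top.png');b=cv2.imread('pics/scene.png')
cv2.imwrite('pics/both.png',cv2.resize(np.vstack([a,b]),(400,600)))"
```

```text
(no output)
```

View pics/top.png

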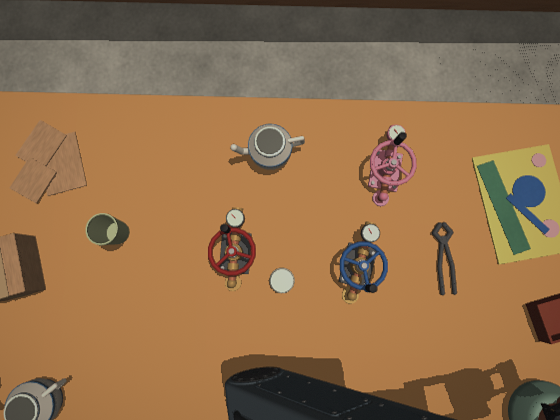

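View pics/scene.png

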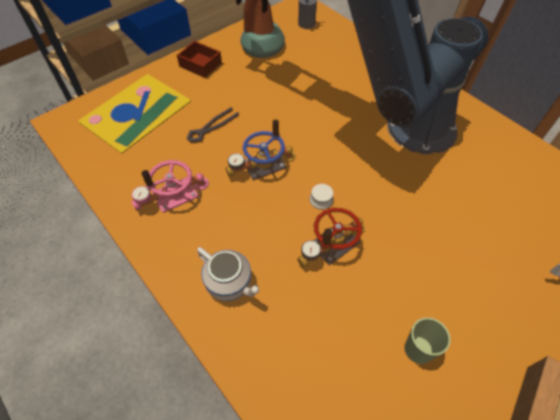

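The red valve is at top-view pixel (232,252) with its handle at (225,229). The blue wheel is at (363,267) and the pink decoy at (393,163). That puts the axis at about (0.506, 0.126) and the handle at (0.562, 0.140). Next I move above the handle with the tool yaw squared to the world.

Emit:
{"name": "jog_arm", "arguments": {"rows": "1 1 -0.98 0 0 0 0.443;1 1 -0.98 0 0 0 0.443;1 1 -0.98 0 0 0 0.443;1 1 -0.98 0 0 0 0.443;1 1 -0.98 0 0 0 0.443;1 1 -0.98 0 0 0 0.443;1 1 -0.98 0 0 0 0.443;1 1 -0.98 0 0 0 0.443;1 1 -0.98 0 0 0 0.443;1 1 -0.98 0 0 0 0.443;1 1 -0.98 0 0 0 0.443;1 1 -0.98 0 0 0 0.443;1 1 -0.98 0 0 0 0.443;1 1 -0.98 0 0 0 0.443;1 1 -0.98 0 0 0 0.443;1 1 -0.98 0 0 0 0.443;1 1 -0.98 0 0 0 0.443;1 1 -0.98 0 0 0 0.443;1 1 -0.98 0 0 0 0.443;1 1 -0.98 0 0 0 0.443"}}

```text
time_s: 2.57
position: [0.5156, 0.0434, 0.2444]
tcp_rot: [[1.0, 0.001, -0.001], [0.001, -1.0, -0.001], [-0.001, 0.001, -1.0]]
force: [-0.1, -0.2, -0.2]
opening: 0.995
grasp_force: 0.0
```

Run:
```python
from h import *
s=bot.read_state(); print(s['time_s'],s['position'],s['tcp_rot'],s['joint_positions'],s['force'])
c=capture('wrist'); save(c,'w1')
for l in('air_valve_axis','air_valve_handle'):
    print(l,[(np.round(d['point'],3).tolist(),round(d['conf'],2)) for d in spot_point(l,c)[:3]])
```

```text
2.5667 [0.5156 0.0434 0.2444] [[ 1.      0.0007 -0.0008]
 [ 0.0007 -1.     -0.0005]
 [-0.0008  0.0005 -1.    ]] [-7.5611 21.9974 97.369  -0.0409 60.6768 82.4202] [-0.0844 -0.2218 -0.2388]
air_valve_axis [([0.502, 0.126, 0.119], 0.58)]
air_valve_handle [([0.556, 0.138, 0.114], 0.81)]
```

View pics/w1.png

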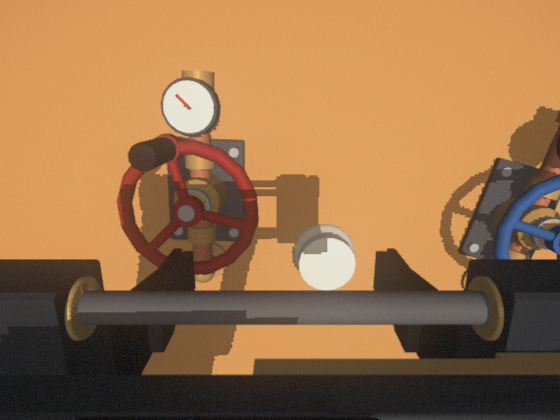

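The wrist view shows the black handle at pixel (150,153) on the red wheel, which agrees with the networks: handle about (0.559, 0.139). I'll move over it, go down and close.

Emit:
{"name": "jog_arm", "arguments": {"rows": "1 0.087 -0.191 0 0 0 0;1 0.087 -0.191 0 0 0 0;1 0.087 -0.191 0 0 0 0;1 0.087 -0.191 0 0 0 0;1 0.087 -0.191 0.06 0 0 0;1 0.087 -0.191 0.12 0 0 0;1 0.087 -0.191 0.18 0 0 0;1 0.087 -0.191 0.23 0 0 0;1 0.087 -0.191 0.249 0 0 0;1 0.087 -0.191 0.249 0 0 0;1 0.087 -0.191 0.249 0 0 0;0 0.087 -0.191 0.249 0 0 0;0 0.087 -0.191 0.249 0 0 0;0 0.087 -0.191 0.249 0 0 0;0 0.087 -0.191 0.249 0 0 0;0 0.087 -0.191 0.249 0 0 0;0 0.087 -0.191 0.249 0 0 0;0 0.087 -0.191 0.249 0 0 0;0 0.087 -0.191 0.249 0 0 0;0 0.087 -0.191 0.249 0 0 0"}}

```text
time_s: 4.38
position: [0.5595, 0.1391, 0.12]
tcp_rot: [[1.0, -0.0, -0.0], [-0.0, -1.0, 0.0], [-0.0, -0.0, -1.0]]
force: [-0.7, 0.8, 0.7]
opening: 0.402
grasp_force: 0.0
```

Run:
```python
from h import *
s=bot.read_state(); print(s['time_s'],s['position'],s['opening'],s['grasp_force'],s['force'],s['joint_positions'])
c=capture('wrist'); save(c,'w2')
for l in('air_valve_axis','air_valve_handle'):
    print(l,[(np.round(d['point'],3).tolist(),round(d['conf'],2)) for d in spot_point(l,c)[:3]])
```

```text
4.3833 [0.5595 0.1391 0.12  ] 0.4018769549705469 0.0 [-0.6866  0.7682  0.7132] [ 2.8578 36.2655 95.1917  0.0021 48.553  92.8577]
air_valve_axis []
air_valve_handle [([0.559, 0.137, 0.118], 0.85)]
```

View pics/w2.png

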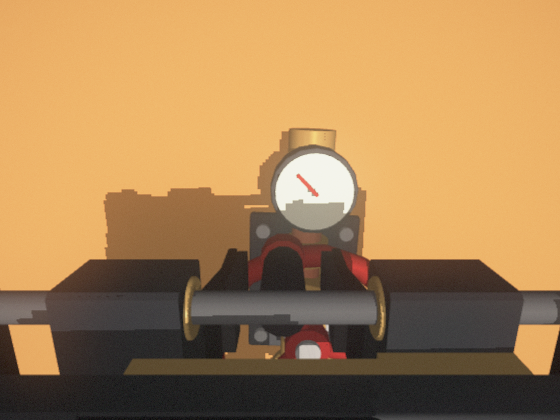

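The handle (pixel column ~283) sits between the fingers, which are still closing.

Emit:
{"name": "jog_arm", "arguments": {"rows": "0 0 0 0 0 0 0;0 0 0 0 0 0 0;0 0 0 0 0 0 0;0 0 0 0 0 0 0;0 0 0 0 0 0 0;0 0 0 0 0 0 0;0 0 0 0 0 0 0;0 0 0 0 0 0 0"}}

```text
time_s: 5.2
position: [0.5596, 0.1391, 0.12]
tcp_rot: [[1.0, -0.0, 0.0], [-0.0, -1.0, 0.0], [0.0, -0.0, -1.0]]
force: [0.9, 1.3, -1.5]
opening: 0.222
grasp_force: 29.9
```

```bash
cat > arc.py <<'E'
# offsets (fractions, tool x=+X, tool y=-Y) for a circle; args: cx cy r, commanded start angle deg, step deg, n
import sys,numpy as np
cx,cy,r,a0,st,n=map(float,sys.argv[1:7])
p=lambda a:np.array([cx+r*np.cos(np.radians(a)),cy+r*np.sin(np.radians(a))])
for i in range(1,int(n)+1):
    d=p(a0+st*i)-p(a0); print(f"0 {d[0]/.5:.3f} {-d[1]/.5:.3f} 0 0 0 0",end=';')
print()
E
python3 arc.py .505 .126 .055 13.5 -6 20;python3 - <<'E'
from h import *
s=bot.read_state(); print(s['time_s'],s['position'],s['opening'],s['grasp_force'],s['force'])
E
```

```text
0 0.002 0.011 0 0 0 0;0 0.003 0.023 0 0 0 0;0 0.003 0.034 0 0 0 0;0 0.001 0.046 0 0 0 0;0 -0.001 0.057 0 0 0 0;0 -0.005 0.068 0 0 0 0;0 -0.010 0.078 0 0 0 0;0 -0.016 0.088 0 0 0 0;0 -0.023 0.097 0 0 0 0;0 -0.031 0.105 0 0 0 0;0 -0.040 0.113 0 0 0 0;0 -0.049 0.119 0 0 0 0;0 -0.060 0.125 0 0 0 0;0 -0.070 0.129 0 0 0 0;0 -0.081 0.133 0 0 0 0;0 -0.093 0.135 0 0 0 0;0 -0.104 0.136 0 0 0 0;0 -0.116 0.135 0 0 0 0;0 -0.127 0.134 0 0 0 0;0 -0.138 0.131 0 0 0 0;
5.2 [0.5596 0.1391 0.12  ] 0.22213792982610617 29.946845508438855 [ 0.9206  1.2569 -1.4792]
```

Gripped (opening 19.3 mm, 30 N). First arc is 72° clockwise.

Emit:
{"name": "jog_arm", "arguments": {"rows": "0 0.002 0.011 0 0 0 0;0 0.003 0.023 0 0 0 0;0 0.003 0.034 0 0 0 0;0 0.001 0.046 0 0 0 0;0 -0.001 0.057 0 0 0 0;0 -0.005 0.068 0 0 0 0;0 -0.010 0.078 0 0 0 0;0 -0.016 0.088 0 0 0 0;0 -0.023 0.097 0 0 0 0;0 -0.031 0.105 0 0 0 0;0 -0.040 0.113 0 0 0 0;0 -0.049 0.119 0 0 0 0;0 -0.049 0.119 0 0 0 0"}}

```text
time_s: 6.28
position: [0.5339, 0.0785, 0.12]
tcp_rot: [[1.0, 0.0, -0.002], [0.0, -1.0, -0.001], [-0.002, 0.001, -1.0]]
force: [-0.1, -1.1, -2.5]
opening: 0.218
grasp_force: 29.9
```

```bash
python3 arc.py .505 .126 .055 -58.5 -6 20;python3 - <<'E'
from h import *
c=capture('top'); save(c,'t2')
for l in('air_valve_axis','air_valve_handle'):
    print(l,[(np.round(d['point'],3).tolist(),round(d['conf'],2)) for d in spot_point(l,c)[:3]])
E
```

```text
0 -0.010 0.005 0 0 0 0;0 -0.021 0.010 0 0 0 0;0 -0.032 0.013 0 0 0 0;0 -0.043 0.015 0 0 0 0;0 -0.055 0.016 0 0 0 0;0 -0.066 0.016 0 0 0 0;0 -0.078 0.014 0 0 0 0;0 -0.089 0.012 0 0 0 0;0 -0.100 0.008 0 0 0 0;0 -0.110 0.003 0 0 0 0;0 -0.120 -0.003 0 0 0 0;0 -0.129 -0.010 0 0 0 0;0 -0.137 -0.018 0 0 0 0;0 -0.145 -0.027 0 0 0 0;0 -0.151 -0.036 0 0 0 0;0 -0.157 -0.046 0 0 0 0;0 -0.161 -0.057 0 0 0 0;0 -0.164 -0.068 0 0 0 0;0 -0.167 -0.079 0 0 0 0;0 -0.167 -0.091 0 0 0 0;
air_valve_axis [([0.505, 0.122, 0.114], 0.81), ([0.739, -0.28, 0.118], 0.73)]
air_valve_handle [([0.797, -0.288, 0.114], 0.59)]
```

```bash
for k in 0 1 2 3 4 5 6 7 8 9 10 11; do a=$(python3 -c "print(-58.5-30*$k)"); echo $a; python3 arc.py .505 .126 .055 $a -6 5; done
```

```text
-58.5
0 -0.010 0.005 0 0 0 0;0 -0.021 0.010 0 0 0 0;0 -0.032 0.013 0 0 0 0;0 -0.043 0.015 0 0 0 0;0 -0.055 0.016 0 0 0 0;
-88.5
0 -0.012 -0.000 0 0 0 0;0 -0.023 -0.002 0 0 0 0;0 -0.034 -0.004 0 0 0 0;0 -0.045 -0.008 0 0 0 0;0 -0.055 -0.013 0 0 0 0;
-118.5
0 -0.010 -0.006 0 0 0 0;0 -0.019 -0.013 0 0 0 0;0 -0.027 -0.021 0 0 0 0;0 -0.035 -0.030 0 0 0 0;0 -0.041 -0.039 0 0 0 0;
-148.5
0 -0.005 -0.010 0 0 0 0;0 -0.010 -0.021 0 0 0 0;0 -0.013 -0.032 0 0 0 0;0 -0.015 -0.043 0 0 0 0;0 -0.016 -0.055 0 0 0 0;
-178.5
0 0.000 -0.012 0 0 0 0;0 0.002 -0.023 0 0 0 0;0 0.004 -0.034 0 0 0 0;0 0.008 -0.045 0 0 0 0;0 0.013 -0.055 0 0 0 0;
-208.5
0 0.006 -0.010 0 0 0 0;0 0.013 -0.019 0 0 0 0;0 0.021 -0.027 0 0 0 0;0 0.030 -0.035 0 0 0 0;0 0.039 -0.041 0 0 0 0;
-238.5
0 0.010 -0.005 0 0 0 0;0 0.021 -0.010 0 0 0 0;0 0.032 -0.013 0 0 0 0;0 0.043 -0.015 0 0 0 0;0 0.055 -0.016 0 0 0 0;
-268.5
0 0.012 0.000 0 0 0 0;0 0.023 0.002 0 0 0 0;0 0.034 0.004 0 0 0 0;0 0.045 0.008 0 0 0 0;0 0.055 0.013 0 0 0 0;
-298.5
0 0.010 0.006 0 0 0 0;0 0.019 0.013 0 0 0 0;0 0.027 0.021 0 0 0 0;0 0.035 0.030 0 0 0 0;0 0.041 0.039 0 0 0 0;
-328.5
0 0.005 0.010 0 0 0 0;0 0.010 0.021 0 0 0 0;0 0.013 0.032 0 0 0 0;0 0.015 0.043 0 0 0 0;0 0.016 0.055 0 0 0 0;
-358.5
0 -0.000 0.012 0 0 0 0;0 -0.002 0.023 0 0 0 0;0 -0.004 0.034 0 0 0 0;0 -0.008 0.045 0 0 0 0;0 -0.013 0.055 0 0 0 0;
-388.5
0 -0.006 0.010 0 0 0 0;0 -0.013 0.019 0 0 0 0;0 -0.021 0.027 0 0 0 0;0 -0.030 0.035 0 0 0 0;0 -0.039 0.041 0 0 0 0;
```

Emit:
{"name": "jog_arm", "arguments": {"rows": "0 -0.010 0.005 0 0 0 0;0 -0.021 0.010 0 0 0 0;0 -0.032 0.013 0 0 0 0;0 -0.043 0.015 0 0 0 0;0 -0.055 0.016 0 0 0 0"}}

```text
time_s: 6.85
position: [0.5076, 0.0711, 0.1201]
tcp_rot: [[1.0, -0.0, 0.001], [-0.0, -1.0, -0.001], [0.001, 0.001, -1.0]]
force: [2.6, -0.1, -5.2]
opening: 0.221
grasp_force: 29.9
```

Emit:
{"name": "jog_arm", "arguments": {"rows": "0 -0.012 0 0 0 0 0;0 -0.023 -0.002 0 0 0 0;0 -0.034 -0.004 0 0 0 0;0 -0.045 -0.008 0 0 0 0;0 -0.055 -0.013 0 0 0 0"}}

```text
time_s: 7.27
position: [0.4793, 0.0781, 0.12]
tcp_rot: [[1.0, 0.0, -0.0], [0.0, -1.0, -0.0], [-0.0, 0.0, -1.0]]
force: [2.8, -1.5, -5.5]
opening: 0.225
grasp_force: 29.9
```

Emit:
{"name": "jog_arm", "arguments": {"rows": "0 -0.010 -0.006 0 0 0 0;0 -0.019 -0.013 0 0 0 0;0 -0.027 -0.021 0 0 0 0;0 -0.035 -0.030 0 0 0 0;0 -0.041 -0.039 0 0 0 0"}}

```text
time_s: 7.68
position: [0.4589, 0.098, 0.12]
tcp_rot: [[1.0, 0.0, -0.001], [0.0, -1.0, -0.0], [-0.001, 0.0, -1.0]]
force: [1.9, -2.6, -6.5]
opening: 0.223
grasp_force: 29.9
```

Emit:
{"name": "jog_arm", "arguments": {"rows": "0 -0.005 -0.010 0 0 0 0;0 -0.010 -0.021 0 0 0 0;0 -0.013 -0.032 0 0 0 0;0 -0.015 -0.043 0 0 0 0;0 -0.016 -0.055 0 0 0 0"}}

```text
time_s: 8.1
position: [0.4512, 0.1256, 0.12]
tcp_rot: [[1.0, 0.0, -0.001], [0.0, -1.0, -0.0], [-0.001, 0.0, -1.0]]
force: [1.8, -2.1, -4.8]
opening: 0.221
grasp_force: 29.9
```

Emit:
{"name": "jog_arm", "arguments": {"rows": "0 0.000 -0.012 0 0 0 0;0 0.002 -0.023 0 0 0 0;0 0.004 -0.034 0 0 0 0;0 0.008 -0.045 0 0 0 0;0 0.013 -0.055 0 0 0 0"}}

```text
time_s: 8.52
position: [0.4582, 0.153, 0.12]
tcp_rot: [[1.0, 0.0, -0.0], [0.0, -1.0, -0.0], [-0.0, 0.0, -1.0]]
force: [1.5, -3.4, -4.9]
opening: 0.221
grasp_force: 29.9
```

Emit:
{"name": "jog_arm", "arguments": {"rows": "0 0.006 -0.010 0 0 0 0;0 0.013 -0.019 0 0 0 0;0 0.021 -0.027 0 0 0 0;0 0.030 -0.035 0 0 0 0;0 0.039 -0.041 0 0 0 0"}}

```text
time_s: 8.93
position: [0.4777, 0.1732, 0.12]
tcp_rot: [[1.0, 0.0, -0.001], [0.0, -1.0, -0.001], [-0.001, 0.001, -1.0]]
force: [0.7, -5.1, -2.8]
opening: 0.215
grasp_force: 29.9
```

Emit:
{"name": "jog_arm", "arguments": {"rows": "0 0.010 -0.005 0 0 0 0;0 0.021 -0.010 0 0 0 0;0 0.032 -0.013 0 0 0 0;0 0.043 -0.015 0 0 0 0;0 0.055 -0.016 0 0 0 0"}}

```text
time_s: 9.35
position: [0.5045, 0.1811, 0.12]
tcp_rot: [[1.0, -0.0, -0.003], [-0.0, -1.0, -0.0], [-0.003, 0.0, -1.0]]
force: [-2.2, -5.2, -0.4]
opening: 0.224
grasp_force: 30.0
```

Emit:
{"name": "jog_arm", "arguments": {"rows": "0 0.012 0.000 0 0 0 0;0 0.023 0.002 0 0 0 0;0 0.034 0.004 0 0 0 0;0 0.045 0.008 0 0 0 0;0 0.055 0.013 0 0 0 0"}}

```text
time_s: 9.77
position: [0.5322, 0.1747, 0.12]
tcp_rot: [[1.0, -0.0, -0.002], [-0.0, -1.0, 0.0], [-0.002, -0.0, -1.0]]
force: [-4.6, -2.8, 0.5]
opening: 0.218
grasp_force: 30.0
```

Emit:
{"name": "jog_arm", "arguments": {"rows": "0 0.010 0.006 0 0 0 0;0 0.019 0.013 0 0 0 0;0 0.027 0.021 0 0 0 0;0 0.035 0.030 0 0 0 0;0 0.041 0.039 0 0 0 0"}}

```text
time_s: 10.18
position: [0.5532, 0.1549, 0.12]
tcp_rot: [[1.0, -0.0, -0.001], [-0.0, -1.0, 0.001], [-0.001, -0.001, -1.0]]
force: [-4.9, -0.5, 0.6]
opening: 0.224
grasp_force: 30.0
```

Emit:
{"name": "jog_arm", "arguments": {"rows": "0 0.005 0.010 0 0 0 0;0 0.010 0.021 0 0 0 0;0 0.013 0.032 0 0 0 0;0 0.015 0.043 0 0 0 0;0 0.016 0.055 0 0 0 0"}}

```text
time_s: 10.6
position: [0.5613, 0.1274, 0.12]
tcp_rot: [[1.0, -0.0, 0.0], [-0.0, -1.0, 0.001], [0.0, -0.001, -1.0]]
force: [-4.5, 2.6, -0.6]
opening: 0.22
grasp_force: 30.0
```

Emit:
{"name": "jog_arm", "arguments": {"rows": "0 0 0.012 0 0 0 0;0 -0.002 0.023 0 0 0 0;0 -0.004 0.034 0 0 0 0;0 -0.008 0.045 0 0 0 0;0 -0.013 0.055 0 0 0 0"}}

```text
time_s: 11.02
position: [0.5558, 0.116, 0.1199]
tcp_rot: [[1.0, -0.012, 0.006], [-0.013, -0.999, 0.03], [0.005, -0.03, -1.0]]
force: [2.1, 60.4, -8.2]
opening: 0.359
grasp_force: 29.9
```

Stop reached: force 60 N and the fingers are being forced open. I'll ease back so they re-close while the wheel stays lightly on the stop.

Emit:
{"name": "jog_arm", "arguments": {"rows": "0 0.004 -0.010 0 0 0 0;0 0.008 -0.020 0 0 0 0;0 0.012 -0.032 0 0 0 0;0 0.012 -0.034 0 0 0 0;0 0.012 -0.034 0 0 0 0;0 0.012 -0.034 0 0 0 0"}}

```text
time_s: 11.52
position: [0.5578, 0.1232, 0.1199]
tcp_rot: [[1.0, -0.003, -0.004], [-0.003, -1.0, 0.01], [-0.005, -0.01, -1.0]]
force: [-7.3, 21.7, 0.7]
opening: 0.22
grasp_force: 30.0
```

The wheel is on its stop with the grip closed again; the stop is at an angle of about -3°, with the handle sitting ~3 mm off centre in the pads. Now I open counter-clockwise.

Run:
```python
import numpy as np
p=lambda a:np.array([.503+.055*np.cos(np.radians(a)),.1263+.055*np.sin(np.radians(a))])
def seg(o,A):
    print(';'.join("0 %.3f %.3f 0 0 0 0"%((p(a)-o)[0]*2+0.,-(p(a)-o)[1]*2+0.) for a in A))
seg(np.array([.560,.117]),-3+12*np.arange(20))
seg(p(225),225+12*np.arange(1,21))
seg(p(465),465+12*np.arange(1,21))
seg(p(705),[709,713,716,717])
```

```text
0 -0.004 -0.013 0 0 0 0;0 -0.005 -0.036 0 0 0 0;0 -0.011 -0.058 0 0 0 0;0 -0.022 -0.079 0 0 0 0;0 -0.036 -0.096 0 0 0 0;0 -0.054 -0.111 0 0 0 0;0 -0.075 -0.121 0 0 0 0;0 -0.097 -0.127 0 0 0 0;0 -0.120 -0.128 0 0 0 0;0 -0.142 -0.125 0 0 0 0;0 -0.164 -0.117 0 0 0 0;0 -0.183 -0.104 0 0 0 0;0 -0.199 -0.088 0 0 0 0;0 -0.212 -0.069 0 0 0 0;0 -0.220 -0.047 0 0 0 0;0 -0.224 -0.024 0 0 0 0;0 -0.223 -0.001 0 0 0 0;0 -0.217 0.021 0 0 0 0;0 -0.206 0.041 0 0 0 0;0 -0.192 0.059 0 0 0 0
0 0.018 0.014 0 0 0 0;0 0.038 0.025 0 0 0 0;0 0.061 0.031 0 0 0 0;0 0.084 0.032 0 0 0 0;0 0.106 0.028 0 0 0 0;0 0.128 0.020 0 0 0 0;0 0.147 0.008 0 0 0 0;0 0.163 -0.009 0 0 0 0;0 0.176 -0.028 0 0 0 0;0 0.184 -0.049 0 0 0 0;0 0.188 -0.072 0 0 0 0;0 0.186 -0.095 0 0 0 0;0 0.180 -0.117 0 0 0 0;0 0.170 -0.138 0 0 0 0;0 0.156 -0.156 0 0 0 0;0 0.138 -0.170 0 0 0 0;0 0.117 -0.180 0 0 0 0;0 0.095 -0.186 0 0 0 0;0 0.072 -0.188 0 0 0 0;0 0.049 -0.184 0 0 0 0
0 -0.021 0.008 0 0 0 0;0 -0.041 0.021 0 0 0 0;0 -0.057 0.037 0 0 0 0;0 -0.070 0.056 0 0 0 0;0 -0.078 0.078 0 0 0 0;0 -0.081 0.100 0 0 0 0;0 -0.080 0.123 0 0 0 0;0 -0.074 0.146 0 0 0 0;0 -0.064 0.166 0 0 0 0;0 -0.049 0.184 0 0 0 0;0 -0.031 0.199 0 0 0 0;0 -0.011 0.209 0 0 0 0;0 0.011 0.215 0 0 0 0;0 0.034 0.216 0 0 0 0;0 0.057 0.213 0 0 0 0;0 0.078 0.204 0 0 0 0;0 0.098 0.192 0 0 0 0;0 0.114 0.175 0 0 0 0;0 0.126 0.156 0 0 0 0;0 0.135 0.135 0 0 0 0
0 0.002 -0.007 0 0 0 0;0 0.003 -0.015 0 0 0 0;0 0.003 -0.021 0 0 0 0;0 0.004 -0.023 0 0 0 0
```

Emit:
{"name": "jog_arm", "arguments": {"rows": "0 -0.004 -0.013 0 0 0 0;0 -0.005 -0.036 0 0 0 0;0 -0.011 -0.058 0 0 0 0;0 -0.022 -0.079 0 0 0 0;0 -0.036 -0.096 0 0 0 0;0 -0.054 -0.111 0 0 0 0;0 -0.075 -0.121 0 0 0 0;0 -0.097 -0.127 0 0 0 0;0 -0.120 -0.128 0 0 0 0;0 -0.142 -0.125 0 0 0 0;0 -0.164 -0.117 0 0 0 0;0 -0.183 -0.104 0 0 0 0;0 -0.199 -0.088 0 0 0 0;0 -0.212 -0.069 0 0 0 0;0 -0.220 -0.047 0 0 0 0;0 -0.224 -0.024 0 0 0 0;0 -0.223 -0.001 0 0 0 0;0 -0.217 0.021 0 0 0 0;0 -0.206 0.041 0 0 0 0;0 -0.192 0.059 0 0 0 0"}}

```text
time_s: 13.18
position: [0.4647, 0.0862, 0.12]
tcp_rot: [[1.0, -0.001, -0.001], [-0.001, -1.0, 0.0], [-0.001, -0.0, -1.0]]
force: [-0.9, 3.9, -5.9]
opening: 0.219
grasp_force: 30.0
```

Emit:
{"name": "jog_arm", "arguments": {"rows": "0 0.018 0.014 0 0 0 0;0 0.038 0.025 0 0 0 0;0 0.061 0.031 0 0 0 0;0 0.084 0.032 0 0 0 0;0 0.106 0.028 0 0 0 0;0 0.128 0.020 0 0 0 0;0 0.147 0.008 0 0 0 0;0 0.163 -0.009 0 0 0 0;0 0.176 -0.028 0 0 0 0;0 0.184 -0.049 0 0 0 0;0 0.188 -0.072 0 0 0 0;0 0.186 -0.095 0 0 0 0;0 0.180 -0.117 0 0 0 0;0 0.170 -0.138 0 0 0 0;0 0.156 -0.156 0 0 0 0;0 0.138 -0.170 0 0 0 0;0 0.117 -0.180 0 0 0 0;0 0.095 -0.186 0 0 0 0;0 0.072 -0.188 0 0 0 0;0 0.049 -0.184 0 0 0 0"}}

```text
time_s: 14.85
position: [0.4916, 0.1799, 0.1201]
tcp_rot: [[1.0, -0.0, 0.006], [-0.0, -1.0, 0.001], [0.006, -0.001, -1.0]]
force: [2.8, -0.2, -10.2]
opening: 0.22
grasp_force: 29.9
```

Emit:
{"name": "jog_arm", "arguments": {"rows": "0 -0.021 0.008 0 0 0 0;0 -0.041 0.021 0 0 0 0;0 -0.057 0.037 0 0 0 0;0 -0.070 0.056 0 0 0 0;0 -0.078 0.078 0 0 0 0;0 -0.081 0.100 0 0 0 0;0 -0.080 0.123 0 0 0 0;0 -0.074 0.146 0 0 0 0;0 -0.064 0.166 0 0 0 0;0 -0.049 0.184 0 0 0 0;0 -0.031 0.199 0 0 0 0;0 -0.011 0.209 0 0 0 0;0 0.011 0.215 0 0 0 0;0 0.034 0.216 0 0 0 0;0 0.057 0.213 0 0 0 0;0 0.078 0.204 0 0 0 0;0 0.098 0.192 0 0 0 0;0 0.114 0.175 0 0 0 0;0 0.126 0.156 0 0 0 0;0 0.135 0.135 0 0 0 0"}}

```text
time_s: 16.52
position: [0.5559, 0.1114, 0.12]
tcp_rot: [[1.0, 0.001, -0.004], [0.001, -1.0, -0.002], [-0.004, 0.002, -1.0]]
force: [-6.2, -0.5, 1.4]
opening: 0.22
grasp_force: 30.0
```

Emit:
{"name": "jog_arm", "arguments": {"rows": "0 0.002 -0.007 0 0 0 0;0 0.003 -0.015 0 0 0 0;0 0.003 -0.021 0 0 0 0;0 0.004 -0.023 0 0 0 0;0 0.004 -0.023 0 0 0 0;0 0.004 -0.023 0 0 0 0;0 0.004 -0.023 0 0 0 0;0 0.004 -0.023 0 0 0 0"}}

```text
time_s: 17.18
position: [0.5578, 0.1232, 0.12]
tcp_rot: [[1.0, 0.0, -0.003], [0.0, -1.0, -0.0], [-0.003, 0.0, -1.0]]
force: [-6.0, 0.5, -1.3]
opening: 0.22
grasp_force: 30.0
```

Run:
```python
from h import *
s=bot.read_state(); print(s['time_s'],s['position'],s['opening'],s['grasp_force'],s['force'],s['qvel'])
c=capture('top'); save(c,'t3')
c=capture('wrist'); save(c,'w3')
for l in('air_valve_axis','air_valve_handle'):
    print(l,[(np.round(d['point'],3).tolist(),round(d['conf'],2)) for d in spot_point(l,c)[:3]])
```

```text
17.1833 [0.5578 0.1232 0.12  ] 0.22020633975574885 29.98571308809005 [-6.0391  0.4993 -1.2554] [ 0.0532  0.0019  0.0559  0.016  -0.0126 -0.0836]
air_valve_axis []
air_valve_handle [([0.557, 0.121, 0.118], 0.95)]
```

View pics/w3.png

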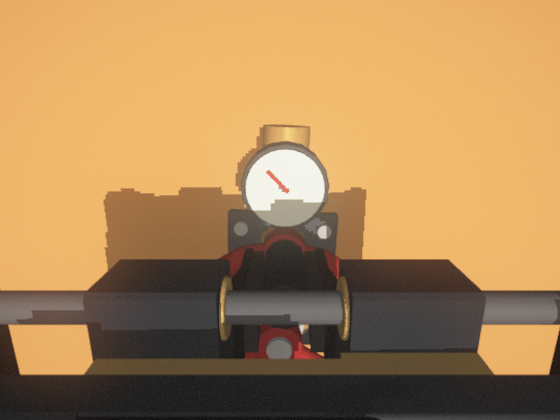

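The wrist view shows the black handle (about pixel (285,250)) clasped between the pads, and the TCP is where it was at the stop, exactly two turns later. Handing in.

```bash
python3 -c "
from rig import bot
print(bot.hand_in())"
```

```text
the job is handed in; nothing more can be done
None
```

I screwed the red valve shut to its stop, opened it exactly two full turns by the measured arm position, and handed the job in at about 17 s with the gripper still holding the handle at 30 N; no verdict came back.

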